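Show the fan board to the inspection camera

TASK

Slide the circuit board with the round fan straight up by its top edge bar until it is clear of the slotted rack, then tip it and hold it squarely in front of the inspection camera, over the white pad: fan side to the lens, bar uppermost, middle of the board on the line of sight about 13 cm from the lens. Finish while still holding it there, motionless, in the gripper alone. Leave the other board and the things on the desk where they are, and do not bump the camera or its stand.

Things in the scene. Friction and masses are not known exactly. Their poses are not given: they have to be found in the camera images.
- fan_board: green circuit board to show, 4 mm thick (x), 100 wide (y), 120 high (z), 0.15-0.31 kg, standing upright in a rack slot. Origin: centre of its bottom edge; z to the top edge; +x out of the component side, at the start roughly away from the robot. On it a round black fan, 56 mm across, centre at z 50, out to x = 24 mm, and a low white connector at z 90, out to x = 8 mm
- fan_board_mid (a point): middle of the fan board's plate, 60 mm above its bottom edge, axes as the board
- fan_board_bar (a point): middle of the aluminium bar along the fan board's whole top edge: 10 mm thick (x), 14 mm high (113 mm above the board's bottom edge), 100 mm long; axes as the board
- plain_board: the other board, in the other slot 90 mm away: same plate and top bar, but three flat black modules (out to x = 12 mm) instead of the fan. Origin: centre of its bottom edge, axes as the fan board's. To be left alone
- rack: fixed black slotted rack, 160 (x) by 124 (y) by 80 mm high. Origin: centre of its underside, z up. Slots at x = -45 and +45 mm; the boards stand on its floor at z = 12 mm, held only along their upright side edges by grooves that end at z = 80 mm (1.5 mm play to each face), so a board is clear once its bottom edge is above that
- camera_stand: fixed grey camera stand. Origin: on the desk under the focus point; +x towards its post (roughly away from the robot), z up. Base plate 12 mm high, x -70 to 260, y -60 to 60 mm; round white pad 90 mm across (top at 15 mm) centred on the origin; post 22 mm thick, 372 mm high at x = 225 mm; an arm at 345 mm height carries the camera
- camera_head: the camera, fixed on the stand: lens barrel 42 mm across, 50 mm long, behind it a body 50 x 55 x 75 mm. Origin: centre of the lens's front; +z points out of the lens along the line of sight, 45 degrees downward and roughly back towards the robot; y is level
- focus (a point): the camera's focus point, 130 mm from the lens front on its line of sight, 200 mm above the desk over the centre of the white pad; axes as the camera head
- mouse: black computer mouse 100 x 56 x 30 mm on the desk, origin under its centre; to be left alone
- jar: small lidded glass jar, 42 mm across, 50 mm high, origin under its centre; to be left alone
- carton: cardboard box 120 x 90 x 40 mm, origin under its centre; to be left alone
- bobbin: yellow ring 50 mm across, 22 mm high, lying flat, origin under its centre; to be left alone
There are look-alikes about, which are no part of the job. What is shaped like the fan_board but pink or purple is not meant.

How it is judged:
By the outcome, as a careful person would: the job done as asked, in the order asked, and still so for the second after the job is handed in, while the arm keeps its last pose, push and grip.
It also fails if it takes over 48 s, if anything falls off the work surface, if the arm or the gripper's body presses on something with over 40 N, if the wrist force passes 120 N, or if a joint passes its speed limit or range.

ROBOT

A 6-joint arm with a two-finger parallel gripper is mounted at the origin on the work surface. World frame = base frame: x ahead of the robot, y to its left, z up, the work surface at z = 0. Lengths are in m, angles in rad, forces in N, time in s.
With the tool pointing down it reaches from about 0.225 to 0.875 m from the base axis. Payload 3.4 kg.
Tool frame: the origin (TCP) lies on the centre line of the jaws, within the pads' length; the fingertips stand 19 mm ahead of it and the grasp point (between the pads) is the TCP (nose_length is the distance from the TCP to the fingertips, in m); z points along the fingers, y is the direction in which the jaws open and shut (so a half turn about z gives the same grasp; the last joint's range is limited). The gripper opens to 85 mm and grips with 20 to 120 N. Pads are 22 mm wide; open, the fingers measure 114 mm over their backs; the gripper's body (76 mm by 85 mm) begins 54 mm behind the grasp point. The pads swing forward as they close: fully open they stand 13 mm farther back than shut.
Start: joints at [-1.281, 0.276, 1.505, -0, 1.361, -0.121], TCP at [0.23, -0.527, 0.25] pointing down, gripper open.
Joint ranges: [-2.89, 2.89], [-0.75, 2.08], [0.22, 2.7], [-1.18, 4.32], [0.11, 2.71], [-2.7, 2.7]. Speed limits (rad/s): [2.57, 2.57, 3.14, 3.14, 3.14, 3.14].

INTERFACE

Orientations are given as a unit quaternion [w, x, y, z].
In Python, from rig import * gives the robot as it stands.
- The arm moves only by the shell command python3 -m jog 'ROWS' [OPENING] [FORCE]. ROWS is JSON, one flat list of numbers, 6 for each row, row after row: the shift along the tool's x, y, z in mm, then the turn, a rotation vector about the tool's x, y, z in degrees. In form: [tx, ty, tz, wx, wy, wz, tx, ty, tz, wx, wy, wz, ...]. A call has 1 to 10 rows; each row is the pose to reach, as a shift and turn from the pose commanded when the call began, along the tool's axes at that moment; what a row does not reach only later rows make up. A row lasts 1/8 s, in which the tool goes at most 62.5 mm and 10.7 degrees, less where a joint would pass 70% of its speed; a pose out of reach is approached as far as the arm can. A call with a gripper value outside its range is refused whole. OPENING is the closure, from 0 (fully open) to 1 (shut), set as the call begins (- or left out, the last holds). The fingers move at their own pace and stop on an object; FORCE is the grip in N (left out, the last holds). Time passes only in rows, so rows that repeat a pose let the fingers close. It gives the time, the measured TCP pose, the force and the opening at its end, in the units of the state.
- get_state(): the state, without advancing time (a new reading comes with each control period).
- get_image(name): name is "scene" or "top"; returns a dict with "frame" (400x640x3 uint8, red, green, blue), "camera_matrix" (3x3 intrinsics, pixels), "rvec" (rotation vector, rad) and "tvec" (3), from world to camera coordinates, as OpenCV has them. Camera axes: x right, y down, z forward; pixel columns grow to the right and rows downward; lengths in m; the calibration is good to about 2 mm. A picture is of the moment at which its call begins. There is no depth.
- sign_off(): hands the job in, once; it reports no verdict.
The state is a dict: "clock": time; "qpos": joint angles; "qd": joint speeds; "effort": joint torques, N m; "position": TCP position; "ee_rot": TCP orientation; "contact_force": force on the tool from outside, world axes, zero at the start; "moment": the same for the moment, N m; "width": finger opening in m.
Only numpy, scipy, OpenCV 4.12 (cv2) and the standard library are available. Lean on these libraries where they do the work, as an engineer would, in place of code of your own. Each camera call takes 0.05 s, during which the arm holds its last target.

## Working session

There is one attempt and no reset: what is moved stays moved. The work goes in short steps, Python scripts to look and compute and a shell command to move; the robot and the scene stay as the last step left them, time stands still between calls to the robot, and variables do not carry over. Pictures are saved under pics/ and viewed, and the job is handed in when it is done.

```bash
mkdir -p pics; python3 - <<'E'
from rig import *
import cv2,numpy as np
print(get_state())
for n in("scene","top"):
    d=get_image(n); cv2.imwrite(f"pics/{n}0.png",d["frame"][:,:,::-1])
    R=cv2.Rodrigues(np.array(d["rvec"]))[0]; print(n,d["camera_matrix"],-R.T@np.array(d["tvec"]).ravel(),R)
E
```

```text
{'clock': 0.0, 'qpos': array([-1.28094900e+00,  2.76617809e-01,  1.50613851e+00, -1.74921489e-05,
        1.36066195e+00, -1.20972699e-01]), 'qd': array([-3.58370675e-04, -9.59305022e-06, -1.07839290e-03,  1.10635537e-03,
        2.56015972e-05,  4.71430048e-04]), 'effort': array([-2.39382271e-04, -4.16780019e+01, -2.45812064e+01, -1.36331041e-04,
        1.11654494e-02,  1.55707362e-06]), 'position': array([ 0.22949799, -0.52668946,  0.24942451]), 'ee_rot': array([-9.08836323e-04,  9.78976656e-01,  2.03970278e-01, -8.55051884e-05]), 'contact_force': array([0.20825169, 0.39658919, 0.09208092]), 'moment': array([-0.0766946 , -0.04975013, -0.00503147]), 'width': 0.08521758368495404}
scene [[387.15377101   0.         320.75644913]
 [  0.         387.15377101 197.89797712]
 [  0.           0.           1.        ]] [1.32113853 0.15109509 0.86987594] [[-0.15867567  0.98708415  0.02206629]
 [ 0.63786524  0.11954606 -0.76081317]
 [-0.75362455 -0.10664721 -0.64859572]]
top [[443.42901382   0.         316.27680071]
 [  0.         443.42901382 194.23520306]
 [  0.           0.           1.        ]] [0.223544   0.0195493  1.56489005] [[ 0.03136003 -0.99950703  0.00149599]
 [-0.97801126 -0.03099427 -0.2062361 ]
 [ 0.2061808   0.00500447 -0.97850112]]
```

View pics/scene0.png

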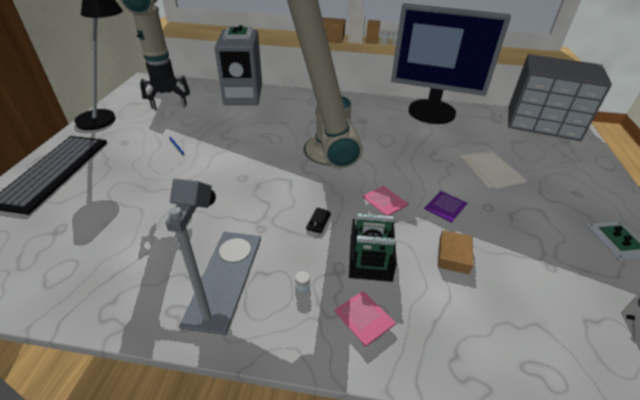

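View pics/top0.png

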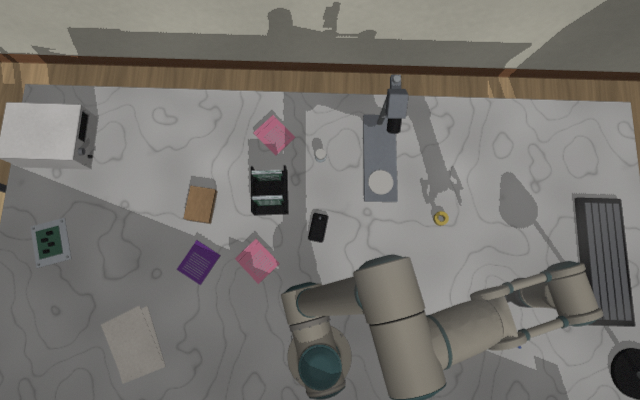

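The scene view shows the rack near (373,248) and the stand near (222,285) with its pad at (235,250). In the top view the rack is at (269,190), the pad at (380,182) and the camera head at (396,105). I'll zoom in on these.

```bash
python3 - <<'E'
import cv2,numpy as np
s=cv2.imread("pics/scene0.png");t=cv2.imread("pics/top0.png")
a=cv2.resize(s[205:285,340:410],None,fx=7,fy=7,interpolation=cv2.INTER_CUBIC)
b=cv2.resize(t[160:220,240:300],None,fx=9,fy=9,interpolation=cv2.INTER_CUBIC)
cv2.imwrite("pics/za.png",a);cv2.imwrite("pics/zb.png",b)
c=cv2.resize(s[170:340,160:270],None,fx=3.5,fy=3.5,interpolation=cv2.INTER_CUBIC)
d=cv2.resize(t[65:210,350:420],None,fx=4,fy=4,interpolation=cv2.INTER_CUBIC)
H=max(c.shape[0],d.shape[0]);f=lambda i:cv2.copyMakeBorder(i,0,H-i.shape[0],0,0,0)
cv2.imwrite("pics/zc.png",np.hstack([f(c),f(d)]))
E
```

```text
(no output)
```

View pics/za.png

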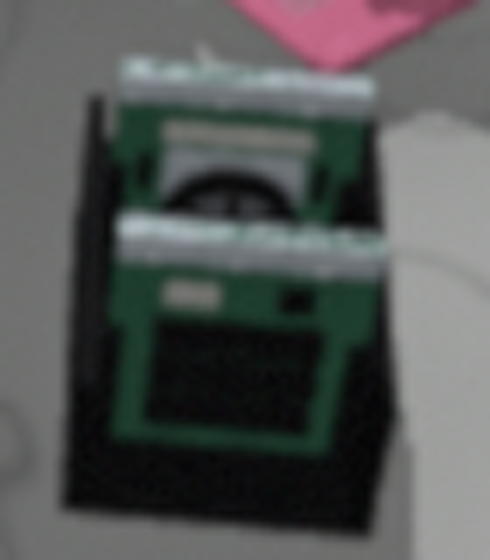

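View pics/zb.png

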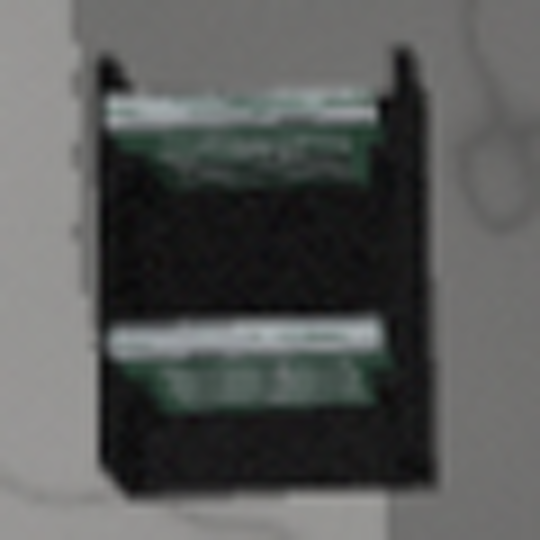

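View pics/zc.png

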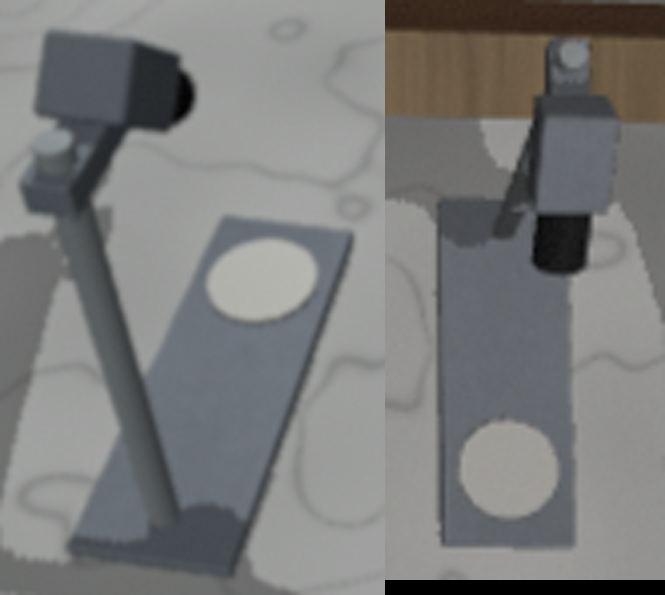

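The fan board is the slot nearer the robot: at the top of the scene crop, around (374,220) in the full picture, and in the lower slot in the top crop, around (267,198). Next I'll measure the bars, the pad, the base plate and the lens.

```bash
cat > h.py <<'E'
from rig import *
import cv2,numpy as np
def cam(n):
    d=get_image(n);R=cv2.Rodrigues(np.array(d["rvec"]))[0];t=np.array(d["tvec"]).ravel();return d["frame"],np.array(d["camera_matrix"]),R,t
def ray(c,uv):
    _,K,R,t=c;v=R.T@np.linalg.inv(K)@np.array([uv[0],uv[1],1.]);return -R.T@t,v/np.linalg.norm(v)
def plane(c,uv,z):
    o,v=ray(c,uv);return o+v*(z-o[2])/v[2]
def tri(ca,a,cb,b):
    o,v=ray(ca,a);p,w=ray(cb,b);s=np.linalg.lstsq(np.c_[v,-w],p-o,rcond=None)[0]
    A=o+s[0]*v;B=p+s[1]*w;return (A+B)/2,np.linalg.norm(A-B)
def proj(c,P):
    f,K,R,t=c;p=K@(R@np.array(P)+t);return p[:2]/p[2]
E
python3 - <<'E'
from h import *
S=cam("scene");T=cam("top")
for nm,c,box in(("scene",S,(350,205,400,250)),("top",T,(245,165,295,210))):
    x0,y0,x1,y1=box
    hsv=cv2.cvtColor(c[0],cv2.COLOR_RGB2HSV)[y0:y1,x0:x1]
    g=hsv[:,:,2];m=((g>115)&(hsv[:,:,1]<70)).astype(np.uint8)
    n,l,st,ce=cv2.connectedComponentsWithStats(m)
    for i in range(1,n):
        if st[i,4]>40:
            pts=np.argwhere(l==i)[:,::-1]+[x0,y0]
            print(nm,st[i],ce[i]+[x0,y0],cv2.minAreaRect(pts.astype(np.float32)))
# pad
for nm,c,box in(("scene",S,(210,230,262,270)),("top",T,(362,165,398,200))):
    x0,y0,x1,y1=box
    hsv=cv2.cvtColor(c[0],cv2.COLOR_RGB2HSV)[y0:y1,x0:x1]
    m=((hsv[:,:,2]>165)).astype(np.uint8)
    n,l,st,ce=cv2.connectedComponentsWithStats(m)
    for i in range(1,n):
        if st[i,4]>100:
            u=ce[i]+[x0,y0];print(nm,'pad',st[i],u,plane(c,u,.015))
    print(np.percentile(hsv[:,:,2],[5,25,50,75,95]))
t=T
# base plate corners from crop zc: top crop (x-385)/4+350, y/4+65
for p in[(440,198),(445,546),(575,546),(570,300)]:
    u=((p[0]-385)/4+350,p[1]/4+65);print('base',u,plane(T,u,.012))
E
```

```text
scene [  7   6  37  10 197] [374.3857868  215.96446701] ((375.00634765625, 215.4204864501953), (36.284080505371094, 7.854905605316162), 4.5739216804504395)
scene [  7  16  43  29 326] [384.32822086 237.32515337] ((378.0, 235.0), (28.0, 42.0), 90.0)
top [  0   0   6  45 205] [246.88780488 189.43902439] ((247.5, 187.0), (44.0, 5.0), 90.0)
top [  7   4  30   5 102] [265.8627451  170.94117647] ((266.4956359863281, 170.9336700439453), (3.924621105194092, 29.201841354370117), 86.18592071533203)
top [ 7 31 30  4 88] [266.78409091 197.19318182] ((266.5, 197.5), (3.0, 29.0), 90.0)
scene pad [ 10   9  30  22 507] [234.44773176 249.36883629] [ 0.60357292 -0.20098346  0.015     ]
[112. 123. 147. 164. 180.]
[103. 107. 112. 157. 159.]
base (363.75, 114.5) [ 0.85937779 -0.13953946  0.012     ]
base (365.0, 201.5) [ 0.52978863 -0.14705889  0.012     ]
base (397.5, 201.5) [ 0.53345897 -0.26296822  0.012     ]
base (396.25, 140.0) [ 0.76363931 -0.25985078  0.012     ]
```

```bash
python3 - <<'E'
from h import *
S=cam("scene");T=cam("top")
def pad(c,box,th):
    x0,y0,x1,y1=box
    g=cv2.cvtColor(c[0],cv2.COLOR_RGB2GRAY)[y0:y1,x0:x1]
    n,l,st,ce=cv2.connectedComponentsWithStats((g>th).astype(np.uint8))
    for i in range(1,n):
        if st[i,4]>100: u=ce[i]+[x0,y0];print('pad',st[i],u,plane(c,u,.015))
pad(T,(367,165,395,200),135);pad(S,(215,232,256,266),150)
# base side edges in top: subpixel along rows; color transitions
g=cv2.cvtColor(T[0],cv2.COLOR_RGB2GRAY).astype(float)
for name,rng in(("L",(355,372)),("R",(390,404))):
    P=[]
    for y in range(145,198,3):
        r=g[y,rng[0]:rng[1]];d=np.abs(np.diff(r));i=d.argmax();w=d[max(0,i-1):i+2];x=rng[0]+.5+(np.arange(max(0,i-1),i+2)[:len(w)]*w).sum()/w.sum()
        P.append(plane(T,(x,y),.012)[:2])
    P=np.array(P);f=np.polyfit(P[:,0],P[:,1],1);res=P[:,1]-np.polyval(f,P[:,0]);k=np.abs(res)<.004;f=np.polyfit(P[k,0],P[k,1],1)
    print(name,np.degrees(np.arctan(f[0])),np.polyval(f,.6),k.sum(),len(k))
P=[]
for x in range(368,395,3):
    r=g[194:212,x];d=np.abs(np.diff(r));i=d.argmax();w=d[i-1:i+2];y=194.5+(np.arange(i-1,i+2)*w).sum()/w.sum();P.append(plane(T,(x,y),.012)[:2])
P=np.array(P);f=np.polyfit(P[:,1],P[:,0],1);print('near',np.degrees(np.arctan(-f[0])),np.polyval(f,-.2))
# bars: intensity profiles
for y in range(192,203): print(y,[int(v) for v in g[y,252:290]])
gs=cv2.cvtColor(S[0],cv2.COLOR_RGB2GRAY)
print()
for y in range(210,226): print(y,[int(v) for v in gs[y,353:399]])
E
```

```text
pad [  2   5  24  24 457] [380.50984683 181.80525164] [ 0.60306819 -0.20183419  0.015     ]
pad [  4   6  31  23 546] [234.36446886 249.33699634] [ 0.60349716 -0.20126207  0.015     ]
L 1.5169745280886155 -0.1390599760382955 13 18
R 0.1542023646919695 -0.25940659606307315 9 18
near 0.43305137747881506 0.5316546776403925
192 [18, 14, 11, 18, 20, 23, 24, 22, 23, 18, 19, 19, 20, 18, 22, 22, 21, 20, 23, 23, 19, 20, 21, 20, 19, 20, 21, 20, 24, 21, 19, 19, 24, 24, 20, 47, 93, 112]
193 [22, 12, 18, 15, 21, 21, 17, 21, 19, 17, 24, 20, 19, 20, 16, 20, 20, 14, 19, 25, 18, 20, 21, 20, 22, 22, 21, 23, 18, 23, 19, 24, 23, 24, 14, 47, 94, 114]
194 [22, 13, 15, 15, 21, 18, 19, 24, 24, 19, 18, 17, 19, 19, 17, 15, 20, 22, 19, 25, 23, 23, 19, 23, 20, 24, 19, 27, 34, 42, 33, 22, 23, 27, 23, 47, 94, 113]
195 [31, 38, 39, 40, 42, 43, 46, 55, 70, 67, 68, 70, 71, 77, 90, 92, 93, 94, 92, 91, 90, 89, 89, 91, 90, 91, 94, 95, 100, 99, 55, 18, 24, 22, 21, 46, 94, 114]
196 [74, 100, 100, 102, 100, 103, 104, 114, 132, 127, 129, 130, 133, 139, 155, 156, 161, 161, 158, 156, 154, 156, 156, 155, 156, 157, 160, 160, 1
[... 3888 characters left out ...]
9, 59, 63, 62, 58, 53, 54, 58, 61, 63, 63, 56, 65, 92, 106, 112, 121, 129]
223 [31, 47, 82, 75, 55, 50, 49, 49, 48, 60, 87, 106, 111, 110, 109, 108, 105, 103, 102, 100, 101, 99, 98, 96, 94, 89, 86, 84, 80, 76, 74, 65, 54, 48, 46, 49, 50, 50, 47, 36, 54, 101, 126, 136, 143, 145]
224 [31, 39, 64, 62, 51, 49, 49, 50, 48, 59, 84, 105, 110, 110, 109, 110, 111, 110, 112, 113, 112, 112, 113, 114, 113, 110, 108, 108, 106, 105, 102, 86, 62, 51, 48, 48, 48, 49, 43, 30, 60, 117, 144, 151, 152, 153]
225 [31, 30, 41, 47, 49, 48, 49, 47, 47, 55, 73, 90, 98, 97, 96, 95, 96, 101, 104, 104, 104, 104, 108, 110, 111, 111, 109, 109, 111, 111, 109, 94, 67, 52, 48, 48, 50, 47, 40, 28, 64, 125, 150, 155, 154, 154]
```

```bash
python3 - <<'E'
from h import *
S=cam("scene");T=cam("top")
print("top far edge",plane(T,(252,195.7),.132),plane(T,(281.5,194.9),.132))
print("top ends mid",plane(T,(251.7,197.2),.132),plane(T,(282.05,196.6),.132))
print("scene far edge",plane(S,(357,212.6),.132),plane(S,(393,215.2),.132))
print("scene near top edge",plane(S,(357,216.8),.132),plane(S,(393,218.6),.132))
print("post top",plane(T,(396.4,78.4),.372),plane(S,(175.2,211.6),.372))
g=cv2.cvtColor(T[0],cv2.COLOR_RGB2GRAY)
# rack silhouette in top
m=(g<45).astype(np.uint8)[155:222,240:300]
n,l,st,ce=cv2.connectedComponentsWithStats(m);print(st[1:],)
for uv in((252.0,212.0),(289,214)):print('rack near base?',plane(T,uv,0))
cv2.imwrite('pics/ph.png',cv2.resize(np.hstack([cv2.resize(T[0][68:100,380:412,::-1],(400,400),interpolation=0),cv2.resize(S[0][170:234,160:224,::-1],(400,400),interpolation=0)]),None,fx=1,fy=1))
E
```

```text
top far edge [0.51381541 0.23868861 0.132     ] [0.51959171 0.14154618 0.132     ]
top ends mid [0.50874072 0.23936773 0.132     ] [0.51392645 0.13946101 0.132     ]
scene far edge [0.50806287 0.14049681 0.132     ] [0.5003393  0.24123826 0.132     ]
scene near top edge [0.52534707 0.14202446 0.132     ] [0.51437625 0.24148985 0.132     ]
post top [ 0.82663639 -0.19661084  0.372     ] [ 0.83230937 -0.19367062  0.372     ]
[[  11   11   37   49 1038]
 [  11   12    3    3    7]]
rack near base? [0.48111964 0.25523135 0.        ]
rack near base? [0.47806683 0.12269285 0.        ]
```

View pics/ph.png

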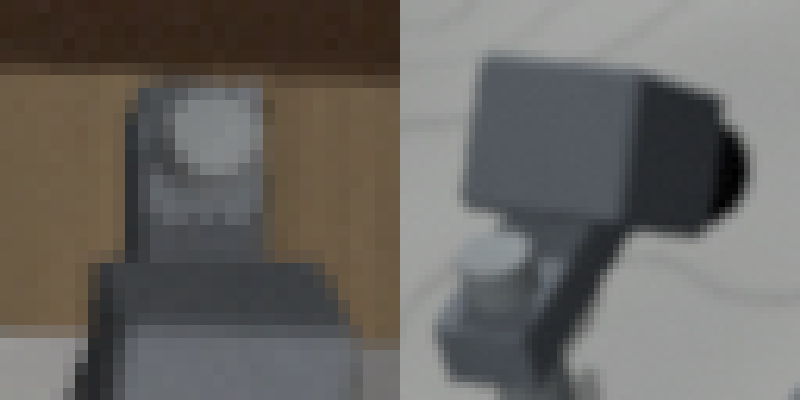

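```bash
cat >> h.py <<'E'
from scipy.spatial.transform import Rotation as Ro
def cur():
    s=get_state();q=s["ee_rot"];return np.array(s["position"]),Ro.from_quat([q[1],q[2],q[3],q[0]]),s
def rel(p,R):
    P,C,s=cur();return np.round(1000*C.inv().apply(np.array(p)-P),1),np.round((C.inv()*R).as_rotvec(degrees=True),2)
def down(yaw):
    y=np.radians(yaw);bx=np.array([np.cos(y),np.sin(y),0]);return Ro.from_matrix(np.c_[np.cross(bx,[0,0,-1]),bx,[0,0,-1]])
E
python3 - <<'E'
from h import *
print(rel([.5115,.1895,.24],down(3.8)))
E
```

```text
(array([ 544.6, -544.4,   10.3]), array([-1.000e-02, -1.000e-02, -7.026e+01]))
```

```bash
python3 -m jog '[54,-54,1,0,0,-7,109,-109,2,0,0,-14,163,-163,3,0,0,-21,218,-218,4,0,0,-28,272,-272,5,0,0,-35,327,-327,6,0,0,-42,381,-381,7,0,0,-49,436,-435,8,0,0,-56,490,-490,9,0,0,-63,544.5,-544.5,10,0,0,-70.3]' 0 20; python3 - <<'E'
from h import *
print(rel([.5115,.1895,.24],down(3.8)))
E
```

```text
clock: 1.65
position: [0.459, 0.0564, 0.2425]
ee_rot: [0.001, 0.681, 0.732, 0.0]
contact_force: [1.2, -1.0, 0.8]
width: 0.0858
(array([129. ,  61.9,   2.5]), array([0.08, 0.04, 0.3 ]))
```

```bash
python3 -m jog '[40,19,1,0,0,0,80,38,2,0,0,0,129,62,2.5,0,0,0.3,129,62,2.5,0,0,0.3,129,62,2.5,0,0,0.3,129,62,2.5,0,0,0.3]'; python3 - <<'E'
from h import *
print(rel([.5115,.1895,.24],down(3.8)))
for n in("scene","top"): cv2.imwrite(f"pics/{n}1.png",cam(n)[0][:,:,::-1])
s=cv2.imread("pics/scene1.png")[150:290,310:440];t=cv2.imread("pics/top1.png")[140:240,210:330]
cv2.imwrite("pics/z1.png",np.hstack([cv2.resize(s,(390,420),interpolation=2),cv2.resize(t,(408,340),interpolation=2)[:,:] if 0 else cv2.copyMakeBorder(cv2.resize(t,(408,340),interpolation=2),0,80,0,0,0)]))
E
```

```text
clock: 2.4
position: [0.5112, 0.1861, 0.2397]
ee_rot: [0.0, 0.685, 0.728, -0.0]
contact_force: [-0.3, 0.2, -0.4]
width: 0.0855
(array([ 3.4,  0.6, -0.3]), array([-0.02,  0.03, -0.33]))
```

View pics/z1.png

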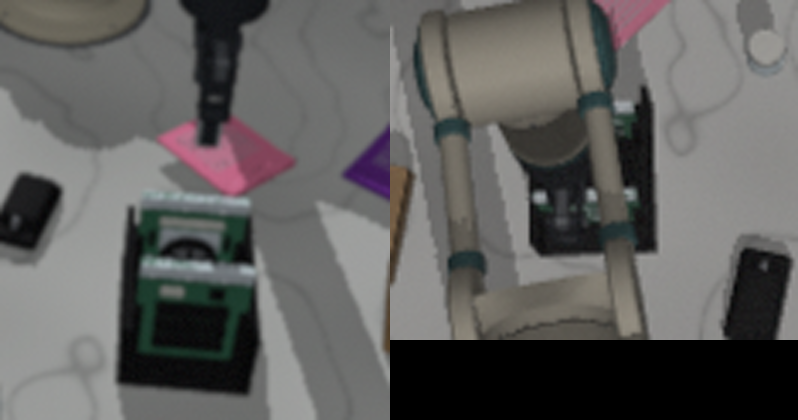

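The gripper is above the fan board bar, with the fingers on either side in x. I'll descend to the bar and close gently.

```bash
python3 -m jog '[3,0.5,40,0,0,-0.3,3,0.5,75,0,0,-0.3,3,0.5,95,0,0,-0.3,3,0.5,108,0,0,-0.3,3,0.5,108,0,0,-0.3,3,0.5,108,0,0,-0.3]'; python3 - <<'E'
from h import *
print(rel([.5115,.1895,.131],down(3.8)))
for n in("scene","top"): cv2.imwrite(f"pics/{n}2.png",cam(n)[0][:,:,::-1])
s=cv2.imread("pics/scene2.png")[170:270,330:420]
cv2.imwrite("pics/z2.png",cv2.resize(s,(540,600),interpolation=2))
E
```

```text
clock: 3.25
position: [0.5127, 0.1902, 0.1326]
ee_rot: [0.001, 0.683, 0.73, 0.001]
contact_force: [-0.1, -0.5, 0.1]
width: 0.0853
(array([-0.6, -1.3,  1.6]), array([ 0.11, -0.01,  0.02]))
```

View pics/z2.png

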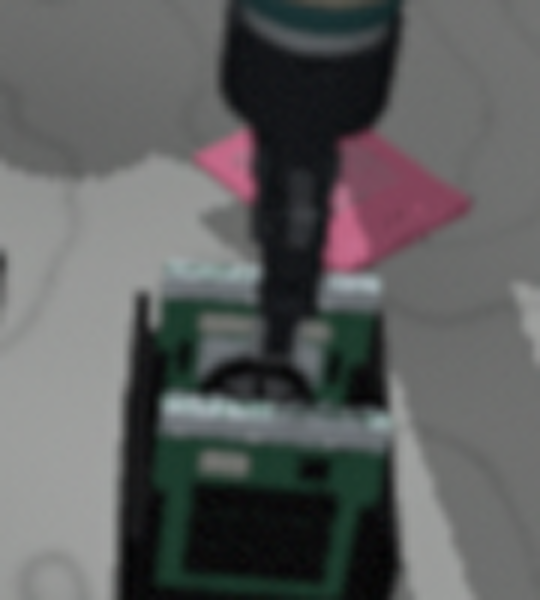

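The fingers straddle the bar centrally at about (280,290) in the crop, with clear space in front of the connector. I'll close at 20 N.

```bash
python3 -m jog '[0,-1,1,0,0,0,0,-1,1,0,0,0,0,-1,1,0,0,0,0,-1,1,0,0,0,0,-1,1,0,0,0,0,-1,1,0,0,0,0,-1,1,0,0,0,0,-1,1,0,0,0]' 1 20; python3 - <<'E'
from h import *
P,C,s=cur();print(P,s["contact_force"],s["moment"],s["width"])
E
```

```text
clock: 4.35
position: [0.5108, 0.1902, 0.1307]
ee_rot: [-0.0, 0.683, 0.73, -0.0]
contact_force: [-1.7, 0.7, 3.2]
width: 0.0092
[0.51082474 0.1901977  0.13071772] [-1.67626653  0.6806194   3.1806107 ] [-0.01083655  0.28603422  0.03733289] 0.00920493849443644
```

The bar is gripped (width about 9–10 mm) with a side force under 2 N. I'll raise the grip and start lifting straight up.

```bash
python3 -m jog '[0,0,0,0,0,0,0,0,0,0,0,0,0,0,-5,0,0,0,0,0,-10,0,0,0,0,0,-17,0,0,0,0,0,-25,0,0,0,0,0,-25,0,0,0]' 1 80; python3 - <<'E'
from h import *
P,C,s=cur();print(P,s["contact_force"],s["moment"],s["width"])
E
```

```text
clock: 5.22
position: [0.5111, 0.1903, 0.1565]
ee_rot: [0.0, 0.683, 0.73, 0.0]
contact_force: [0.3, -0.2, -2.6]
width: 0.0081
[0.51112015 0.19025475 0.15645643] [ 0.33902171 -0.23546783 -2.62817747] [-0.01919644  0.06821323 -0.02249329] 0.008125244827483731
```

```bash
python3 -m jog '[0,0,-10,0,0,0,0,0,-22,0,0,0,0,0,-36,0,0,0,0,0,-50,0,0,0,0,0,-65,0,0,0,0,0,-80,0,0,0,0,0,-95,0,0,0,0,0,-105,0,0,0,0,0,-105,0,0,0,0,0,-105,0,0,0]'; python3 - <<'E'
from h import *
P,C,s=cur();print(P,s["contact_force"],s["moment"],s["width"])
for n in("scene","top"): cv2.imwrite(f"pics/{n}3.png",cam(n)[0][:,:,::-1])
s=cv2.imread("pics/scene3.png")[140:270,310:430]
cv2.imwrite("pics/z3.png",cv2.resize(s,(540,585),interpolation=2))
E
```

```text
clock: 6.48
position: [0.5106, 0.1901, 0.2601]
ee_rot: [-0.0, 0.683, 0.73, -0.001]
contact_force: [-0.9, -0.2, -3.1]
width: 0.008
[0.51059427 0.19008156 0.2601044 ] [-0.88727903 -0.17873151 -3.14973214] [0.02601742 0.08522601 0.01154301] 0.008014635229061809
```

View pics/z3.png

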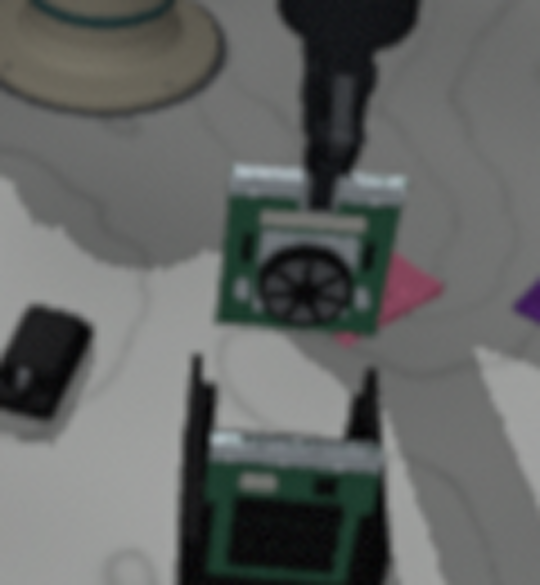

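The fan board hangs clear of the rack, fan facing the camera, with its bottom corners at about (358,212) and (394,214). The plain board is still in its slot. Checking how it sits in the hand.

```bash
python3 - <<'E'
from h import *
S=cam("scene");P,C,s=cur()
uv=lambda x,y:(x/4.5+310-.4,y/4.5+140-.4)
zb=P[2]-.119
print('bottom',plane(S,uv(217,322),zb),plane(S,uv(378,333),zb))
print('bar top far',plane(S,uv(233,163),zb+.12),plane(S,uv(407,176),zb+.12))
# predicted pixels if board aligned with hand (board frame x=tool y,y=tool x,z=-tool z)
M=C.as_matrix();bx,by,bz=M[:,1],M[:,0],-M[:,2];O=P-.119*bz
for b in((.002,-.05,0),(.002,.05,0),(-.005,-.05,.12),(-.005,.05,.12),(.024,0,.05)):
    q=proj(S,O+b[0]*bx+b[1]*by+b[2]*bz);print(b,(q-[310,140]+.4)*4.5)
t=np.radians(1.6);bx=np.array([np.cos(t)/2**.5,np.sin(t)/2**.5,2**-.5]);bz=np.array([-np.cos(t)/2**.5,-np.sin(t)/2**.5,2**-.5])
R=Ro.from_matrix(np.c_[np.cross(bz,bx),bx,-bz]);F=np.array([.6033,-.2015,.2]);tgt=F+.059*bz
print(tgt,R.as_matrix());print(rel(tgt,R))
E
```

```text
bottom [0.51151775 0.14236895 0.14093507] [0.50335108 0.24168381 0.14093507]
bar top far [0.50640929 0.14109991 0.26093507] [0.49994105 0.24105491 0.26093507]
(0.002, -0.05, 0) [213.09145724 326.10831107]
(0.002, 0.05, 0) [375.22180932 338.88832834]
(-0.005, -0.05, 0.12) [230.56400762 165.33605881]
(-0.005, 0.05, 0.12) [404.54077175 178.14836184]
(0.024, 0, 0.05) [304.04134935 295.55182965]
[ 0.56159697 -0.20266487  0.2417193 ] [[-0.02792164  0.70683109  0.70683109]
 [ 0.99961012  0.01974358  0.01974358]
 [ 0.          0.70710678 -0.70710678]]
(array([-395.3,   24.6,   18.3]), array([-45.08,  -0.86,   2.13]))
```

The board sits square in the hand: predicted and seen corners agree to under 1 px. I'll carry it across upright, staying back from the camera.

```bash
python3 -m jog '[-25,-5,0,0,0,0,-70,-15,0,0,0,0,-120,-25,0,0,0,0,-170,-35,0,0,0,0,-220,-45,0,0,0,0,-270,-50,0,0,0,0,-320,-50,0,0,0,0,-365,-50,0,0,0,0,-390,-50,0,0,0,0,-395,-50,0,0,0,0]'; python3 - <<'E'
from h import *
P,C,s=cur();print(P,s["qpos"],s["contact_force"],s["width"])
t=np.radians(1.6);bx=np.array([np.cos(t)/2**.5,np.sin(t)/2**.5,2**-.5]);bz=np.array([-np.cos(t)/2**.5,-np.sin(t)/2**.5,2**-.5])
R=Ro.from_matrix(np.c_[np.cross(bz,bx),bx,-bz]);F=np.array([.6033,-.2015,.2]);tgt=F+.059*bz
print(rel(tgt,R))
E
```

```text
clock: 7.88
position: [0.4874, -0.2087, 0.2601]
ee_rot: [-0.0, 0.684, 0.73, -0.0]
contact_force: [0.3, 0.3, -2.9]
width: 0.0081
[ 0.48738089 -0.20873882  0.26008227] [-5.35813671e-01  2.03194474e-01  1.58037704e+00 -1.68608419e-04
  1.35881939e+00 -6.00335279e-01] [ 0.31711817  0.34753735 -2.89504263] 0.008127260834588408
(array([ 1.3, 74.5, 18.3]), array([-45.04,  -0.84,   1.98]))
```

```bash
python3 -m jog '[0,0,0,-5,0,0,0,0,0,-13,0,0.5,0,5,0,-22,-0.4,1,0,12,2,-31,-0.6,1.4,0,22,5,-39,-0.7,1.8,1,35,9,-44,-0.8,2,1,50,13,-45,-0.8,2,1,64,17,-45,-0.8,2,1,74,18,-45,-0.8,2,1,74,18,-45,-0.8,2]'; cat > chk.py <<'E'
from h import *
P,C,s=cur();print(P,s["qpos"],s["qd"],s["contact_force"],s["width"])
t=np.radians(1.6);bx=np.array([np.cos(t)/2**.5,np.sin(t)/2**.5,2**-.5]);bz=np.array([-np.cos(t)/2**.5,-np.sin(t)/2**.5,2**-.5])
R=Ro.from_matrix(np.c_[np.cross(bz,bx),bx,-bz]);F=np.array([.6033,-.2015,.2]);tgt=F+.059*bz
print(rel(tgt,R))
import sys
k=sys.argv[1]
for n in("scene","top"): cv2.imwrite(f"pics/{n}{k}.png",cam(n)[0][:,:,::-1])
s=cv2.imread(f"pics/scene{k}.png")[150:280,150:280];t=cv2.imread(f"pics/top{k}.png")[90:220,335:465]
cv2.imwrite(f"pics/z{k}.png",cv2.resize(np.hstack([s,t]),(800,400),interpolation=2))
S=cam("scene");T=cam("top");M=C.as_matrix();x,y,z=M[:,1],M[:,0],-M[:,2];O=P-.119*z
for b in((.002,-.05,0),(.002,.05,0),(.005,-.05,.12),(.005,.05,.12),(.024,0,.05)):
    w=O+b[0]*x+b[1]*y+b[2]*z
    q=(proj(S,w)+.4-[150,150])*400/130;r=(proj(T,w)+.4-[335,90])*400/130+[400,0]
    print(b,w.round(4),q.round(),r.round())
E
python3 chk.py 4
```

```text
clock: 9.12
position: [0.5623, -0.2007, 0.2429]
ee_rot: [0.266, 0.643, 0.664, 0.275]
contact_force: [-0.3, -0.2, -2.2]
width: 0.0082
[ 0.56225481 -0.20074606  0.24291449] [-0.76412544  0.08157501  2.05658932  0.99198917  0.64851139 -1.51008235] [-0.0170411  -0.01137053  0.0148866  -0.00265397  0.00731892 -0.00704633] [-0.30799518 -0.20202068 -2.23845874] 0.008231954850084142
(array([-1.9, -1.4,  0.3]), array([ 0.01, -0.18,  0.19]))
(0.002, -0.05, 0) [ 0.6494 -0.248   0.1602] [169. 224.] [604. 211.]
(0.002, 0.05, 0) [ 0.6462 -0.148   0.1602] [284. 236.] [510. 211.]
(0.005, -0.05, 0.12) [ 0.5667 -0.2506  0.2472] [186.  84.] [624. 266.]
(0.005, 0.05, 0.12) [ 0.5635 -0.1507  0.2472] [300.  95.] [523. 266.]
(0.024, 0, 0.05) [ 0.628  -0.1986  0.2111] [225. 169.] [565. 216.]
```

View pics/z4.png

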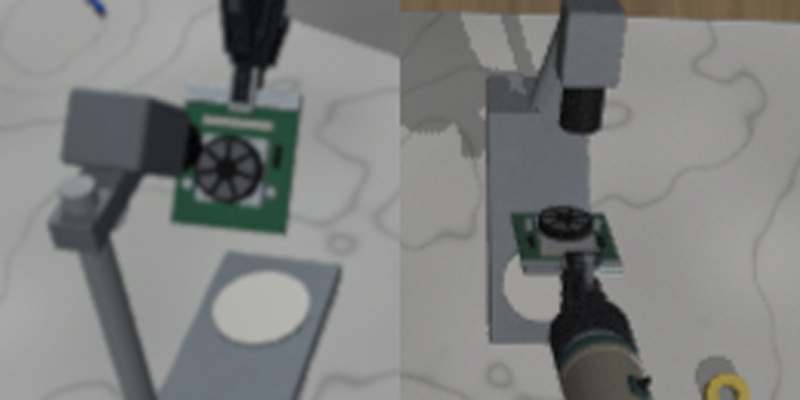

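The board is tipped in front of the lens; the corners in the scene crop are at (172,222) and (286,233), against predictions of (169,224) and (284,236). The lens barrel ends near (581,128) in the right half. I'll check that the lens axis matches the pad-based focus.

```bash
python3 - <<'E'
from h import *
S=cam("scene");T=cam("top")
t=np.radians(1.6);b=np.array([np.cos(t)/2**.5,np.sin(t)/2**.5,2**-.5]);F=np.array([.6033,-.2015,.2])
l=np.array([-np.sin(t),np.cos(t),0]);u=np.cross(b,l)
f=lambda w:((proj(S,w)+.4-[150,150])*400/130).round(1)
g=lambda w:((proj(T,w)+.4-[335,90])*400/130+[400,0]).round(1)
for s in(.13,.18):
    c=F+s*b;print(s,c.round(4),[f(c+.021*k) for k in(l,-l,u,-u)],[g(c+.021*k) for k in(l,-l,u,-u)])
c=F+.255*b
im=cv2.imread("pics/z4.png")
for s,col in((.13,(0,0,255)),(.18,(0,255,255))):
  for a in np.linspace(0,6.28,40):
    w=F+s*b+.021*(np.cos(a)*l+np.sin(a)*u)
    for q in(f(w),g(w)): cv2.circle(im,tuple(int(v) for v in q),1,col,-1)
cv2.imwrite("pics/z4b.png",cv2.resize(im[50:260],None,fx=1,fy=1))
E
```

```text
0.13 [ 0.6952 -0.1989  0.2919] [array([205.1, 149.6]), array([150.4, 143.9]), array([181.4, 118.7]), array([174. , 174.8])] [array([557.4, 126.7]), array([600.1, 126.8]), array([581.9, 136. ]), array([575.8, 117.8])]
0.18 [ 0.7305 -0.1979  0.3273] [array([180.4, 143.6]), array([122.5, 137.5]), array([155.3, 110.9]), array([147.4, 170.3])] [array([562.1,  79.1]), array([605.6,  79.3]), array([587.1,  88. ]), array([580.7,  70.7])]
```

View pics/z4b.png

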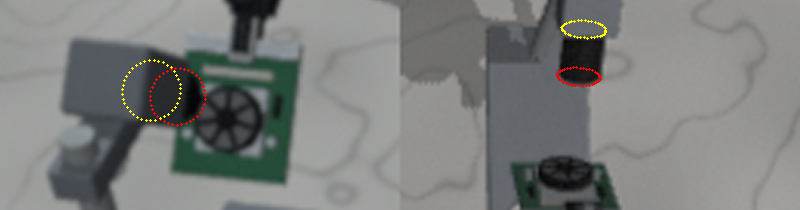

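The pad-based lens circles land on the barrel in both views, so the axis is confirmed. Now a small trim and a settle.

```bash
python3 -m jog '[-1.5,-0.7,0.5,0,-0.2,0.2,-3,-1.4,1,0,-0.2,0.2,-3,-1.4,1,0,-0.2,0.2,-3,-1.4,1,0,-0.2,0.2,-3,-1.4,1,0,-0.2,0.2,-3,-1.4,1,0,-0.2,0.2,-3,-1.4,1,0,-0.2,0.2,-3,-1.4,1,0,-0.2,0.2]'; python3 chk.py 5
```

```text
clock: 10.42
position: [0.5611, -0.2043, 0.241]
ee_rot: [0.267, 0.645, 0.661, 0.274]
contact_force: [0.5, -0.5, -3.0]
width: 0.008
[ 0.56107046 -0.20429533  0.24100237] [-0.77010854  0.08410148  2.05950642  0.99780541  0.64515362 -1.51637642] [ 5.39161906e-04  1.78230329e-03 -1.86341605e-03  1.36743236e-05
 -8.31446241e-04 -6.80287846e-04] [ 0.4822773  -0.49526168 -2.99663727] 0.007988165099754488
(array([ 1.6,  0.9, -0.1]), array([ 0.01,  0.09, -0.11]))
(0.002, -0.05, 0) [ 0.6479 -0.2521  0.1583] [165. 224.] [607. 213.]
(0.002, 0.05, 0) [ 0.6453 -0.1521  0.1583] [280. 237.] [514. 213.]
(0.005, -0.05, 0.12) [ 0.5652 -0.2542  0.2452] [183.  84.] [627. 268.]
(0.005, 0.05, 0.12) [ 0.5626 -0.1542  0.2453] [297.  95.] [527. 268.]
(0.024, 0, 0.05) [ 0.6268 -0.2026  0.2092] [221. 170.] [569. 217.]
```

```bash
sleep 1; ls pics/z5.png
```

```text
pics/z5.png
```

View pics/z5.png

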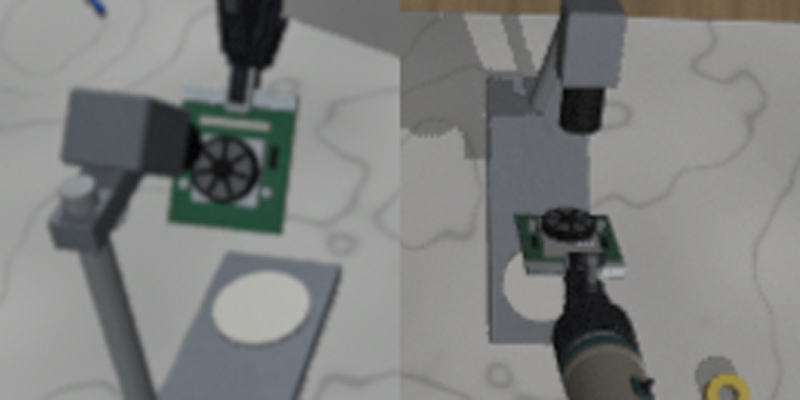

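View pics/scene5.png

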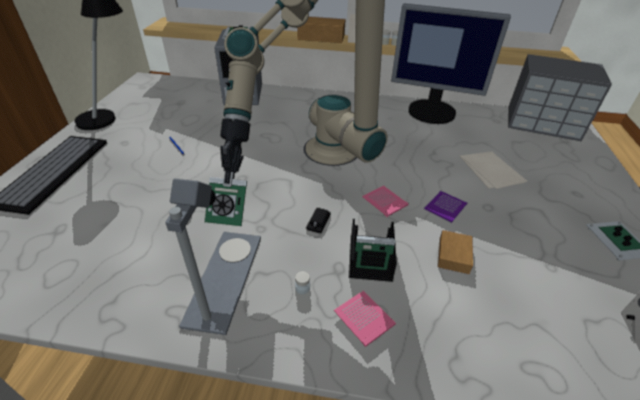

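The board is held fan to the lens with the bar uppermost. The plain board, mouse, jar, carton and the rest are where they were, and the arm is still. Handing in.

```bash
python3 -c "
from rig import *
print(sign_off())"
```

```text
the job is handed in; nothing more can be done
None
```

I gripped the fan board by its top bar and slid it straight up until its bottom edge was about 6 cm above the rack. I then carried it across upright, tipped it 45°, and held it in front of the inspection camera with the fan to the lens and the bar uppermost. I handed the job in at about 10.5 s, with the board still held at an 80 N grip.

**Position:** the gripper stood within 2 mm and about 0.15° of the target I worked out. About 1.5 mm of that was deliberate, because the board appeared to sit that far off-centre in the hand.

**Stillness:** joint speeds were at the level of sensor noise, and the outside force read about 3 N, which is the board's weight.

**Line of sight:** the focus point I worked out from the white pad predicted where the lens barrel should appear, and both camera views agreed.

**Disagreements:**
- The board corners seen in the scene camera differed from the predicted ones by about 1 pixel (2 mm), which is within the calibration error.
- Estimates of the stand's turn from its base edges ranged from 0.2° to 1.6°. I used 1.6°, which the post and one clean edge supported; the other base edges read lower and I took them to be affected by shadow.

The last pictures show the plain board and the things on the desk where they were. No contact with the camera or its stand showed in the pictures or the force readings.

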